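Drift the press side-lay into line and pin it

ROBOT

A 7-joint arm with a two-finger parallel gripper is mounted at the origin on the work surface. World frame = base frame: x ahead of the robot, y to its left, z up, the work surface at z = 0. Lengths are in mm, angles in rad, forces in N, time in s.
With the tool pointing down it reaches from about 375 to 925 mm from the base axis. Payload 3.1 kg.
Tool frame: the origin (TCP) lies between the finger pads; the fingertips stand 11 mm ahead of it and the grasp point (between the pads) lies 8 mm behind it; z points along the fingers, y is the line along which they close (so a half turn about z gives the same grasp; the last joint's range is limited). The gripper opens to 85 mm and grips with 20 to 120 N. Pads are 22 mm wide; open, the fingers measure 114 mm over their backs; the gripper's body (76 mm by 85 mm) begins 54 mm behind the grasp point. The pads swing forward as they close: fully open they stand 13 mm farther back than shut.
Start: joints at [-1.255, 0.383, 0.044, 1.598, -0.018, 1.161, -0.05], TCP at [261.338, 595.152, 242.269] pointing down, gripper open.
Joint ranges: [-2.61, 2.61], [-0.41, 2.15], [-1.48, 1.57], [0, 2.5], [-1.57, 4.71], [0.05, 1.97], [-2.85, 2.85]. Speed limits (rad/s): [2.79, 2.79, 3.14, 3.14, 3.14, 3.14, 3.14].

INTERFACE

Orientations are given as [roll, pitch, yaw] about the fixed x, y, z axes, in that order (R = Rz(yaw) Ry(pitch) Rx(roll)).
In Python, from bench import ctrl gives the robot as it stands.
- The arm moves only by the shell command python3 -m inch 'ROWS'. ROWS is JSON, a list of rows, each a list of 3 entries, a list of its own where there are three numbers: the shift along the tool's x, y, z in m, then the turn, a rotation vector about the tool's x, y, z in degrees, then the opening, from 0 (shut) to 1 (fully open). In form: [[[x, y, z], [rx, ry, rz], grip], ...]. A call has 1 to 10 rows; each row is the pose to reach, as a shift and turn from the pose commanded when the call began, along the tool's axes at that moment; what a row does not reach only later rows make up. A row lasts 1/10 s, in which the tool goes at most 50 mm and 8.59 degrees, less where a joint would pass 70% of its speed; a pose out of reach is approached as far as the arm can. A call with a gripper value outside its range is refused whole. The fingers move at their own pace and stop on an object; the grip force is fixed at half the most. Time passes only in rows, so rows that repeat a pose let the fingers close. It gives the time, the measured TCP pose, the force, the opening and the grip force at its end, in the units of the state.
- ctrl.observe(): the state, without advancing time (a new reading comes with each control period).
- ctrl.camera(name): name is "scene" or "side" or "wrist"; returns (picture, depth): 420x560x3 uint8, blue, green, red; 420x560 float32, mm along the optical axis (not along the pixel's ray), 0 where there is no reading.
- ctrl.camera_params(name): a dict with "vertical_fov" (degrees; the focal length in pixels is half the picture's height over the tangent of half this angle, whatever the lens; pixels are square), "cx", "cy" (the principal point, pixels), "R" (3x3) and "t" (3): a world point X has camera coordinates R X + t. Camera axes: x right, y down, z forward; pixel columns grow to the right and rows downward; lengths in mm; the calibration is good to about 2 mm. A picture is of the moment at which its call begins: read the wrist's pose just before it. camera_params takes no time and is no camera call; for the wrist camera it gives the pose at the moment of the call.
- ctrl.job_done(): hands the job in; it is judged then, once.
The state is a dict: "clock": time; "joints": joint angles; "joint_vel": joint speeds; "joint_efforts": joint torques, N m; "eef_pos": TCP position; "ee_rot": TCP orientation; "ft_force": force on the tool from outside, world axes, zero at the start; "moment": the same for the moment, N m; "width": finger opening in mm; "grip_force": force on a finger pad.
Only numpy, scipy, OpenCV 4.12 (cv2) and the standard library are available. Lean on these libraries where they do the work, as an engineer would, in place of code of your own. Each camera call takes 0.05 s, during which the arm holds its last target. There are 200 camera calls.

TASK

The aluminium lay plate on the green press bed has slipped, so its hole no longer lines up with the hole in the bed under it. Drive the red-handled tapered drift down through both holes until its collar is home on the plate, which brings them into line, then hang the drift back in the rack and put the brass bolt fully home in the aligned holes in its place. The black-handled punch is not needed.

Things in the scene. Friction and masses are not known exactly. Their poses are not given: they have to be found in the camera images.
- drift_grip (a point): Steel drift, red handle, upright in one of the rack's 3 holes, hung by its collar (48 mm wide, 8 thick). Point: middle of the handle (upright cylinder, 28 mm wide, 58 tall), 36 mm above the collar's underside, 30 below the top; z up the axis. Below the collar: 20 mm straight shank, 31 mm wide, then 42 mm taper to a 6 mm tip (98 mm below this point). 0.4 kg.
- bolt_grip (a point): Bolt, brass all over, dark band near its top, upright in another hole of the rack, hung by a like collar. Point: middle of the grip (upright cylinder, 28 mm wide, 58 tall), 36 mm above the collar's underside, 30 below the top; z up the axis. Below the collar: straight blunt shank 26 mm wide, 42 long (end 78 mm below this point). 0.35 kg. Enters only lined-up holes.
- bed_hole (a point): Centre of the 34 mm hole in the top face of the green bed block (220 x 130 x 60 mm, fixed), 60 mm above the bench, under the lay plate; it goes straight down to the bench. x: the bed's long side, along which the plate slides; z up. Two dark guide bars along the long sides rise 16 mm above the bed, 53 to 63 mm either side of the hole.
- lay_hole (a point): Centre of the mouth of the 34 mm hole in the aluminium lay plate (140 x 104 x 8 mm), in its upper face, 68 mm above the bench. The plate slides only along the bed's x, 22 mm either way of lined up, with 5 N friction, and stays put. It starts 13 to 17 mm off towards +x. 12 mm high lip at its +x end, 66 mm away. A pin is home with its collar on this face.
- rack: Fixed wooden rack, 90 x 250 x 78 mm; origin: centre of its underside; y along the row. Top board 12 mm thick, upper face 78 mm above the bench, open below, with 34 mm holes at y = -75, 0, 75 mm, x = 0, for the drift, the bolt and a black-handled blunt punch of the same height (not needed), in any order. A hung pin's grip point is 114 mm above the bench.
Things that resemble listed ones, but are neither listed nor needed, are in the scene too. Leave any turquoise look-alike of the part that bears drift_grip alone. Of the things that look like the part that bears bolt_grip, the larger one is meant.

How it is judged (in metres and radians):
On the way, in this order (a step that is already met when the one before it is completed fails the run):
1. the drift is home through both holes (collar within 8 mm of the plate) and the holes are in line within 8 mm (z of drift_grip in the frame of bed_hole below 0.052 m and horizontal distance between drift_grip and bed_hole below 0.01 m and horizontal distance between lay_hole and bed_hole below 0.008 m and angle between drift_grip's own z axis and vertical below 0.17 rad), for 0.2 s.
2. the drift is hanging upright in the rack again (x of drift_grip in the frame of rack between -0.015 and 0.015 m and y of drift_grip in the frame of rack between -0.095 and 0.095 m and z of drift_grip in the frame of rack between 0.106 and 0.122 m and angle between drift_grip's own z axis and vertical below 0.17 rad), for 0.2 s.
3. the bolt is home through both holes (z of bolt_grip in the frame of bed_hole below 0.05 m and horizontal distance between each of bolt_grip, lay_hole and bed_hole below 0.01 m and angle between bolt_grip's own z axis and vertical below 0.17 rad), for 0.2 s.
At the end, for the whole second after the job is handed in: The bolt is upright (within 10 degrees) in the bed's hole, within 10 mm of its centre, its collar within 6 mm of lying on the lay plate, the two holes in line within 10 mm; the drift hangs upright (within 10 degrees) in any hole of the rack, its collar within 8 mm of the rack's top (all of step 2 and all of step 3); the robot touches nothing.
It also fails if it takes over 59 s, if anything falls off the work surface, if the arm or the gripper's body presses on something with over 40 N, if the wrist force passes 120 N, or if a joint passes its speed limit or range.

## Working session

There is one attempt and no reset: what is moved stays moved. The work goes in short steps, Python scripts to look and compute and a shell command to move; the robot and the scene stay as the last step left them, time stands still between calls to the robot, and variables do not carry over. Pictures are saved under pics/ and viewed, at most 10 in all, crops included, and the job is handed in when it is done.

```bash
ls; mkdir -p pics
cat > h.py <<'E'
import numpy as np, cv2
from bench import ctrl
def K(n):
    p=ctrl.camera_params(n); f=210/np.tan(np.radians(p["vertical_fov"])/2)
    return f,p["cx"],p["cy"],np.array(p["R"]),np.array(p["t"])
def grab(n):
    k=K(n); im,d=ctrl.camera(n); return im,d,k
def cloud(d,k):
    f,cx,cy,R,t=k; v,u=np.mgrid[:420,:560]
    P=np.stack([(u-cx)/f*d,(v-cy)/f*d,d],-1)-t
    return P@R
def ray(u,v,z,k):
    f,cx,cy,R,t=k; r=R.T@np.array([(u-cx)/f,(v-cy)/f,1]); o=-R.T@t
    return o+r*(z-o[2])/r[2]
E
python3 - <<'E'
from h import *
print({k:np.round(v,3) for k,v in ctrl.observe().items()})
ims=[]
for n in("scene","side"):
    im,d,k=grab(n); cv2.imwrite(f"pics/{n}0.png",im); np.save(n,d); print(n,k)
E
```

```text
pics
{'clock': np.float64(0.0), 'joints': array([-1.255,  0.384,  0.044,  1.6  , -0.018,  1.161, -0.05 ]), 'joint_vel': array([-0.002, -0.002, -0.001,  0.002,  0.001, -0.001, -0.001]), 'joint_efforts': array([-0.0000e+00, -4.3346e+01,  1.0240e+00, -2.4952e+01,  1.1000e-02,
        1.1000e-02,  0.0000e+00]), 'eef_pos': array([260.978, 594.292, 240.846]), 'ee_rot': array([-3.139,  0.   ,  2.728]), 'ft_force': array([ 0.157, -0.005,  0.007]), 'moment': array([ 0.003,  0.006, -0.009]), 'grip_force': np.float64(0.0), 'width': np.float64(85.229)}
scene (np.float64(493.45272801728015), 281.3835953293332, 207.26936749794336, array([[-0.37776127,  0.92589108, -0.00470467],
       [ 0.7124285 ,  0.28741613, -0.64018561],
       [-0.59138994, -0.24518907, -0.76820587]]), array([ 181.00342732, -358.08824159, 1414.83484764]))
side (np.float64(399.7950452374489), 282.2550661045466, 206.77471860582335, array([[ 0.99987131,  0.01383018,  0.00813001],
       [ 0.01563697, -0.72690443, -0.68656058],
       [-0.00358551,  0.68659935, -0.72702715]]), array([-544.10115242,  111.46094872,  887.06760816]))
```

View pics/scene0.png

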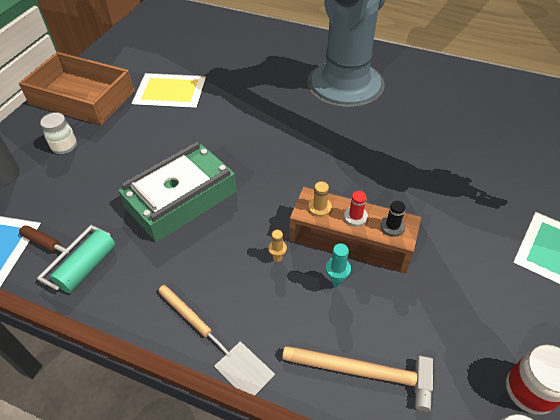

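View pics/side0.png

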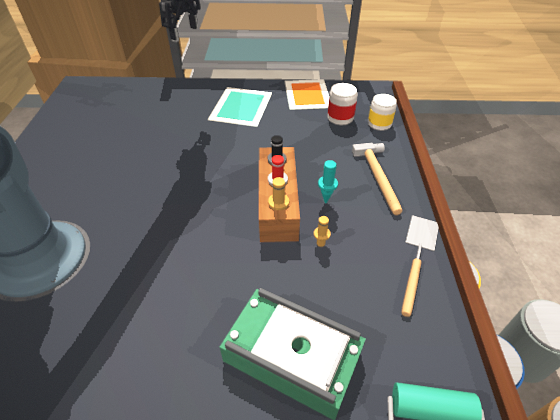

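The scene view shows the bed at about (178,188) with its hole at (172,183). The rack runs from (300,210) to (410,240), with bolt (320,198), drift (358,207) and punch (396,217). In the side view the bed hole is at (301,345) and the rack pins are at (278,190), (278,165) and (277,147). Small brass and turquoise decoys stand in front of the rack.

```bash
cat > m.py <<'E'
from h import *
for n in("scene","side"):
    im=cv2.imread(f"pics/{n}0.png"); d=np.load(n+".npy"); k=K(n); P=cloud(d,k)
    h=cv2.cvtColor(im,cv2.COLOR_BGR2HSV); H,S,V=h[...,0],h[...,1],h[...,2]; ok=d>0
    x,y,z=P[...,0],P[...,1],P[...,2]
    roi=np.zeros(d.shape,bool)
    if n=="scene": roi[130:260,100:430]=1
    else: roi[120:415,200:370]=1
    ok&=roi
    def rep(nm,m):
        m=m&ok
        if m.sum()<5: print(nm,"none");return
        # top cap of pin
        Q=P[m]; t=Q[Q[:,2]>135]
        print(n,nm,m.sum(),Q.mean(0).round(1),"cap",len(t),t.mean(0).round(1) if len(t) else "")
    rep("red",((H<6)|(H>174))&(S>200)&(V>120)&(z>100))
    rep("brass",(H>14)&(H<28)&(S>120)&(z>82))
    rep("black",(V<60)&(z>100))
    # rack top
    m=ok&(abs(z-78)<4)&(H>4)&(H<16)&(S>90)
    c=cv2.minAreaRect(P[m][:,:2].astype(np.float32)); print("racktop",m.sum(),c)
    g=ok&(H>50)&(H<85)&(S>90)&(abs(z-60)<5)&(y<0)
    print("bedtop",g.sum(),cv2.minAreaRect(P[g][:,:2].astype(np.float32)))
    w=ok&(S<50)&(V>150)&(abs(z-68)<4)&(y<0)
    l,c,s,_=cv2.connectedComponentsWithStats(w.astype(np.uint8)); i=1+s[1:,4].argmax()
    print("plate",s[i],cv2.minAreaRect(P[c==i][:,:2].astype(np.float32)))
    b=ok&(S<60)&(V<90)&(z>71)&(z<82)&(y<20)
    print("bars",b.sum(),cv2.minAreaRect(P[b][:,:2].astype(np.float32)))
    x0,y0,ww,hh=s[i][:4]
    o=im[y0-25:y0+hh+25,x0-25:x0+ww+25]; cv2.imwrite(f"pics/{n}_bed.png",cv2.resize(o,None,fx=4,fy=4,interpolation=cv2.INTER_CUBIC)); print(x0-25,y0-25,o.shape)
E
python3 m.py
```

```text
scene red 60 [539.7 185.4 127.1] cap 17 [540.2 181.9 143.5]
scene brass 614 [552.4 101.8 107.4] cap 139 [535.  107.5 144.4]
scene black 301 [532.4 255.3 130.6] cap 150 [528.3 255.2 144.7]
racktop 3032 ((529.5179443359375, 181.57676696777344), (93.86432647705078, 250.27023315429688), 2.7063207626342773)
bedtop 1249 ((564.4797973632812, -211.58453369140625), (132.49659729003906, 222.06358337402344), 63.83527755737305)
plate [ 131  155   79   57 1896] ((574.5401000976562, -222.6350860595703), (105.63615417480469, 143.8603973388672), 63.33447265625)
bars 275 ((567.3169555664062, -210.60757446289062), (123.67919158935547, 197.60813903808594), 63.636558532714844)
106 130 (107, 129, 3)
side red 116 [529.5 171.  119.9] cap 29 [528.2 174.4 140.4]
side brass 433 [542.4  94.4 106.3] cap 95 [533.3 103.5 141.6]
side black 117 [526.2 245.9 122.8] cap 34 [527.  248.6 140.8]
racktop 1744 ((530.3632202148438, 181.10525512695312), (89.59954071044922, 253.42843627929688), 3.0696239471435547)
bedtop 2500 ((564.9718627929688, -214.0716094970703), (130.52117919921875, 220.43084716796875), 63.950008392333984)
plate [ 251  304   95   88 4146] ((578.4788208007812, -220.64266967773438), (105.849365234375, 140.25241088867188), 63.915489196777344)
bars 69 ((565.11376953125, -216.26319885253906), (123.0417709350586, 197.4727325439453), 63.586692810058594)
226 279 (138, 145, 3)
```

Run:
```python
import cv2
im=cv2.imread("pics/side_bed.png"); s=min(800/im.shape[1],600/im.shape[0],1); cv2.imwrite("pics/side_bed.png",cv2.resize(im,None,fx=s,fy=s)); print(s)
```

```text
1
```

View pics/side_bed.png

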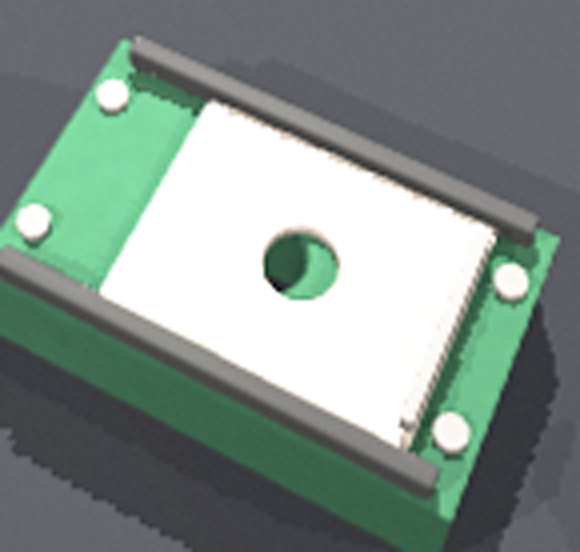

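Lip at the +x end, so bed x points along about -26° in world. The drift is in the middle hole, near (530,181), and the bolt is near (534,106). I'll move above the drift with the fingers closing across the row.

```bash
python3 -m inch '[[[-0.412,-0.271,0],[0,0,63.4],0.6],[[-0.412,-0.271,0],[0,0,63.4],0.6],[[-0.412,-0.271,0],[0,0,63.4],0.6],[[-0.412,-0.271,0],[0,0,63.4],0.6],[[-0.412,-0.271,0],[0,0,63.4],0.6],[[-0.412,-0.271,0],[0,0,63.4],0.6],[[-0.412,-0.271,0],[0,0,63.4],0.6],[[-0.412,-0.271,0],[0,0,63.4],0.6],[[-0.412,-0.271,0],[0,0,63.4],0.6],[[-0.412,-0.271,0],[0,0,63.4],0.6]]'
```

```text
clock: 1.1
eef_pos: [530.4, 178.3, 242.0]
ee_rot: [-3.141, 0.001, 1.619]
ft_force: [0.7, 0.3, 0.6]
width: 51.0
grip_force: 0.0
```

```bash
python3 -m inch '[[[0,0,0],[0,0,0],0.6],[[0,0,0],[0,0,0],0.6]]'
python3 - <<'E'
from h import *
print(ctrl.observe()["eef_pos"])
im,d,k=grab("wrist"); cv2.imwrite("pics/w1.png",im); np.save("w1",d); P=cloud(d,k)
print(-k[3].T@k[4], k[3].round(2))
h=cv2.cvtColor(im,cv2.COLOR_BGR2HSV); H,S,V=h[...,0],h[...,1],h[...,2]
z=P[...,2]
for nm,m in(("red",((H<6)|(H>174))&(S>150)),("brass",(H>14)&(H<28)&(S>110)),("dark",(V<60))):
    m=m&(d>0)&(z>139)&(z<150); c=P[m]
    if len(c)>20: print(nm,len(c),cv2.minEnclosingCircle(c[:,:2].astype(np.float32)),c[:,2].mean())
E
```

```text
clock: 1.3
eef_pos: [529.9, 179.6, 241.8]
ee_rot: [-3.141, 0.0, 1.617]
ft_force: [-0.7, 0.8, 0.2]
width: 51.6
grip_force: 0.0
[529.85179244 179.56870127 241.83191814]
[526.80445815 255.31448296 372.19436219] [[ 1.    0.05 -0.  ]
 [ 0.05 -0.95  0.3 ]
 [ 0.01 -0.3  -0.95]]
red 1243 ((530.1993408203125, 180.1151885986328), 14.1512451171875) 142.7041984389079
brass 1024 ((533.264892578125, 105.4071044921875), 14.012813568115234) 142.58893465486574
dark 1495 ((526.29443359375, 254.47817993164062), 13.559253692626953) 142.74804667645444
```

View pics/w1.png

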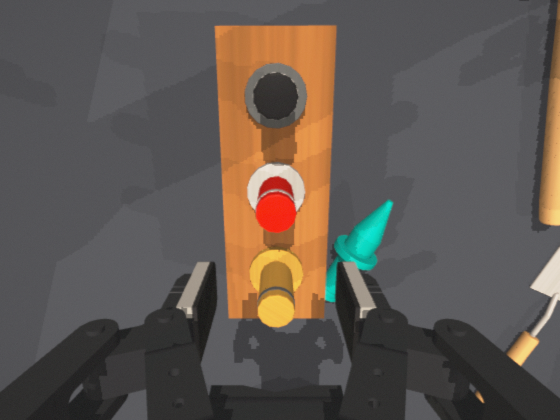

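The wrist view shows the red cap at (276,212), the bolt cap at (276,312) and the punch at (275,95). The turquoise decoy runs from its tip at (390,205) to its handle at (332,290). I'll check how close the decoy is to the finger path.

Run:
```python
from h import *
im=cv2.imread("pics/w1.png");d=np.load("w1.npy");P=cloud(d,K("wrist"))
h=cv2.cvtColor(im,cv2.COLOR_BGR2HSV);m=(h[...,0]>80)&(h[...,0]<98)&(h[...,1]>120)&(d>0)
Q=P[m];print(len(Q),Q.min(0),Q.max(0))
im=cv2.imread("pics/side0.png");d=np.load("side.npy");P=cloud(d,K("side"))
h=cv2.cvtColor(im,cv2.COLOR_BGR2HSV);m=(h[...,0]>80)&(h[...,0]<98)&(h[...,1]>120)&(d>0);m[:150]=0;m[220:]=0;m[:,:300]=0
Q=P[m];print(len(Q),Q.min(0).round(),Q.max(0).round(),Q[Q[:,2]>70].mean(0))
```

```text
2435 [554.26474257  46.10139646  -3.58299053] [656.03458023 192.28934557 235.82721277]
520 [627. 161.  -3.] [673. 348. 130.] [649.40654273 176.73993297 103.11467263]
```

```bash
python3 -m inch '[[[0,0,0.05],[0,0,0],0.6],[[0,0,0.08],[0,0,0],0.6],[[0,0,0.11],[0,0,0],0.6],[[0,0,0.13],[0,0,0],0.6],[[0,0,0.134],[0,0,0],0.6],[[0,0,0.134],[0,0,0],0.6]]'
```

```text
clock: 1.95
eef_pos: [528.3, 183.0, 107.5]
ee_rot: [-3.139, 0.0, 1.624]
ft_force: [0.7, 0.7, -0.0]
width: 51.2
grip_force: 0.0
```

```bash
python3 -m inch '[[[0,0,0],[0,0,0],0],[[0,0,0],[0,0,0],0],[[0,0,0],[0,0,0],0],[[0,0,0],[0,0,0],0],[[0,0,0],[0,0,0],0],[[0,0,0],[0,0,0],0]]'; python3 -c "
from h import *
print(ctrl.observe()['joints'])"
```

```text
clock: 2.55
eef_pos: [530.6, 182.4, 110.0]
ee_rot: [3.14, -0.002, 1.622]
ft_force: [-2.1, 0.1, 5.6]
width: 26.8
grip_force: 59.3
[-0.75642262  0.3954367   0.41833779  1.93852981 -0.21209036  0.84728721
 -0.17500393]
```

```bash
python3 -m inch '[[[0,0,-0.03],[0,0,0],0],[[0,0,-0.07],[0,0,0],0],[[0,0,-0.11],[0,0,0],0],[[0,0,-0.15],[0,0,0],0],[[-0.03,0,-0.15],[0,0,0],0],[[-0.07,0,-0.15],[0,0,0],0],[[-0.11,0.002,-0.15],[0,0,0],0],[[-0.15,0.003,-0.15],[0,0,0],0],[[-0.19,0.004,-0.15],[0,0,0],0],[[-0.23,0.005,-0.15],[0,0,0],0]]' && python3 -m inch '[[[-0.04,0.001,0],[0,0,0],0],[[-0.08,0.001,0],[0,0,0],0],[[-0.12,0.002,0],[0,0,0],0],[[-0.16,0.003,0],[0,0,0],0],[[-0.195,0.003,0],[0,0,0],0],[[-0.215,0.003,0],[0,0,0],0],[[-0.222,0.003,0],[0,0,0],0],[[-0.222,0.003,0],[0,0,0],0],[[-0.222,0.003,0],[0,0,0],0]]'
python3 - <<'E'
from h import *
o=ctrl.observe();print(o["eef_pos"],o["joints"],o["width"],o["ft_force"])
im,d,k=grab("wrist"); cv2.imwrite("pics/w2.png",im); np.save("w2",d); P=cloud(d,k)
h=cv2.cvtColor(im,cv2.COLOR_BGR2HSV); H,S,V=h[...,0],h[...,1],h[...,2]; x,y,z=np.moveaxis(P,-1,0); ok=d>0
def R(nm,m): print(nm,m.sum(),cv2.minAreaRect(P[m][:,:2].astype(np.float32)))
R("bed",ok&(H>50)&(H<85)&(S>90)&(abs(z-60)<6))
w=ok&(S<50)&(V>150)&(abs(z-68)<5)
l,c,s,_=cv2.connectedComponentsWithStats(w.astype(np.uint8)); i=1+s[1:,4].argmax(); R("plate",c==i); print(s[i],P[c==i][:,2].mean())
# hole = largest inner contour of plate
cs,hi=cv2.findContours((c==i).astype(np.uint8),cv2.RETR_CCOMP,cv2.CHAIN_APPROX_NONE)
for q,g in zip(cs,hi[0]):
    if g[3]>=0 and cv2.contourArea(q)>200:
        pts=np.array([ray(a,b,68,k)[:2] for a,b in q[:,0]],np.float32); print("hole",cv2.fitEllipse(q),cv2.fitEllipse(pts))
R("bars",ok&(S<60)&(V<110)&(z>71)&(z<82))
E
```

```text
clock: 3.55
eef_pos: [544.9, -50.0, 257.1]
ee_rot: [-3.14, -0.0, 1.621]
ft_force: [0.8, 0.0, -4.0]
width: 26.5
grip_force: 62.1
clock: 4.45
eef_pos: [560.5, -267.4, 257.3]
ee_rot: [-3.14, -0.002, 1.623]
ft_force: [-0.4, -0.0, -4.5]
width: 26.1
grip_force: 62.0
[ 560.4925412  -267.36452277  257.33566684] [-0.17562464  0.37581284  0.70278164  1.6798586  -0.26055245  1.1837951
  0.64504157] 26.105845433216345 [-0.36797549 -0.03737886 -4.51216037]
bed 10085 ((565.22607421875, -215.36465454101562), (128.9185791015625, 220.80880737304688), 64.08503723144531)
plate 17455 ((578.217041015625, -221.97225952148438), (104.08988952636719, 140.02972412109375), 63.91082763671875)
[  202    35   196   184 17455] 66.79867959594614
hole ((299.0614318847656, 132.92884826660156), (39.22471237182617, 40.30780792236328), 28.534870147705078) ((578.3421020507812, -221.38294982910156), (34.19904327392578, 34.352272033691406), 126.5438461303711)
bars 5818 ((564.9398803710938, -215.26824951171875), (126.48106384277344, 199.08421325683594), 63.96278381347656)
```

View pics/w2.png

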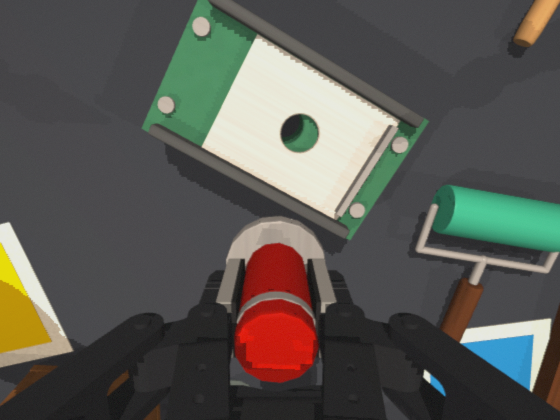

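The wrist view shows the plate hole at (299,133), the lip at the right end of the plate at (365,170), and the drift upright in the fingers. The bed centre is (565.0,-215.3) and the lay hole (578.3,-221.5), which puts it 14.6 mm off as expected. Next I'll check the drift's axis relative to the TCP.

Run:
```python
from h import *
im=cv2.imread("pics/w2.png");d=np.load("w2.npy");P=cloud(d,K("wrist"))
h=cv2.cvtColor(im,cv2.COLOR_BGR2HSV);H,S,V=cv2.split(h)
m=((H<6)|(H>174))&(S>150)&(d>0)&(P[...,2]>240)
z=P[m][:,2];print(np.percentile(z,[50,90,99]));zt=np.percentile(z,95)
Q=P[m&(P[...,2]>zt-2.5)];print(len(Q),cv2.minEnclosingCircle(Q[:,:2].astype(np.float32)))
q=(P[...,2]>225)&(P[...,2]<236)&(d>0)&(S<60)&(V>120);q[:210]=0
Q=P[q];print(len(Q),cv2.minAreaRect(Q[:,:2].astype(np.float32)),Q[:,2].mean())
```

```text
[289.47525138 290.66020248 291.30591639]
4754 ((561.2144165039062, -269.1576232910156), 14.506402015686035)
2421 ((560.2966918945312, -256.0083312988281), (46.47490692138672, 22.01390266418457), 2.5231003761291504) 232.01063996352062
```

```bash
python3 -m inch '[[[0.03,0.007,0],[0,0,0],0],[[0.0507,0.012,0.01],[0,0,0],0],[[0.0507,0.012,0.03],[0,0,0],0],[[0.0507,0.012,0.06],[0,0,0],0],[[0.0507,0.012,0.08],[0,0,0],0],[[0.0507,0.012,0.095],[0,0,0],0],[[0.0507,0.012,0.107],[0,0,0],0],[[0.0507,0.012,0.108],[0,0,0],0],[[0.0507,0.012,0.108],[0,0,0],0]]' && python3 -m inch '[[[0.001,-0.0018,0.001],[0,0,0],0],[[0.002,-0.0036,0.002],[0,0,0],0],[[0.0029,-0.0053,0.004],[0,0,0],0],[[0.0029,-0.0053,0.008],[0,0,0],0],[[0.0029,-0.0053,0.012],[0,0,0],0],[[0.0029,-0.0053,0.016],[0,0,0],0],[[0.0029,-0.0053,0.02],[0,0,0],0],[[0.0029,-0.0053,0.02],[0,0,0],0]]'
```

```text
clock: 5.4
eef_pos: [570.3, -218.3, 150.7]
ee_rot: [3.141, 0.0, 1.622]
ft_force: [0.1, -0.5, -3.9]
width: 26.6
grip_force: 61.8
clock: 6.2
eef_pos: [568.1, -216.1, 131.8]
ee_rot: [3.134, 0.002, 1.622]
ft_force: [4.8, -1.3, -0.5]
width: 26.7
grip_force: 62.3
```

```bash
python3 -m inch '[[[0,0,0.003],[0,0,0],0],[[0,0,0.006],[0,0,0],0],[[0,0,0.009],[0,0,0],0],[[0,0,0.012],[0,0,0],0],[[0,0,0.015],[0,0,0],0],[[0,0,0.015],[0,0,0],0]]'
```

```text
clock: 6.8
eef_pos: [566.8, -214.7, 115.8]
ee_rot: [3.137, -0.0, 1.622]
ft_force: [5.5, 0.2, -1.6]
width: 26.5
grip_force: 61.9
```

```bash
python3 -m inch '[[[0,0,0.003],[0,0,0],0],[[0,0,0.006],[0,0,0],0],[[0,0,0.009],[0,0,0],0],[[0,0,0.012],[0,0,0],0],[[0,0,0.015],[0,0,0],0],[[0,0,0.017],[0,0,0],0],[[0,0,0.017],[0,0,0],0],[[0,0,0.017],[0,0,0],0]]'
```

```text
clock: 7.6
eef_pos: [565.7, -214.4, 100.0]
ee_rot: [3.14, -0.003, 1.622]
ft_force: [1.4, 3.6, 9.5]
width: 26.6
grip_force: 63.3
```

```bash
python3 -m inch '[[[0,0,0.001],[0,0,0],0],[[0,0,0.001],[0,0,0],0],[[0,0,0.001],[0,0,0],0]]' && python3 -m inch '[[[0,0,-0.02],[0,0,0],0],[[0,0,-0.05],[0,0,0],0],[[0,0,-0.09],[0,0,0],0],[[0,0,-0.13],[0,0,0],0],[[0,0,-0.161],[0,0,0],0],[[0.03,-0.001,-0.161],[0,0,0],0],[[0.07,-0.002,-0.161],[0,0,0],0],[[0.11,-0.004,-0.161],[0,0,0],0],[[0.15,-0.006,-0.161],[0,0,0],0],[[0.19,-0.007,-0.161],[0,0,0],0]]' && python3 -m inch '[[[0.04,-0.0015,0],[0,0,0],0],[[0.08,-0.003,0],[0,0,0],0],[[0.12,-0.0045,0],[0,0,0],0],[[0.16,-0.006,0],[0,0,0],0],[[0.19,-0.007,0],[0,0,0],0],[[0.2084,-0.0077,0],[0,0,0],0],[[0.2084,-0.0077,0],[0,0,0],0],[[0.2084,-0.0077,0],[0,0,0],0]]'
python3 - <<'E'
from h import *
o=ctrl.observe();print(o["eef_pos"])
im,d,k=grab("wrist"); P=cloud(d,k); cv2.imwrite("pics/w3.png",im)
H,S,V=cv2.split(cv2.cvtColor(im,cv2.COLOR_BGR2HSV))
m=((H<6)|(H>174))&(S>150)&(d>0)&(P[...,2]>240)
zt=np.percentile(P[m][:,2],95)
Q=P[m&(P[...,2]>zt-2.5)];print(len(Q),zt,cv2.minEnclosingCircle(Q[:,:2].astype(np.float32)))
for n in("side","scene"):
    im,d,k=grab(n);P=cloud(d,k);H,S,V=cv2.split(cv2.cvtColor(im,cv2.COLOR_BGR2HSV))
    w=(d>0)&(S<50)&(V>150)&(abs(P[...,2]-68)<4)&(P[...,1]<-100)&(P[...,1]>-350)&(abs(P[...,0]-565)<120)
    l,c,s,_=cv2.connectedComponentsWithStats(w.astype(np.uint8)); i=1+s[1:,4].argmax()
    cs,hi=cv2.findContours((c==i).astype(np.uint8),cv2.RETR_CCOMP,cv2.CHAIN_APPROX_NONE)
    print(n,cv2.minAreaRect(P[c==i][:,:2].astype(np.float32)))
    for q,g in zip(cs,hi[0]):
        if g[3]>=0 and cv2.contourArea(q)>60:
            print("hole",cv2.fitEllipse(np.array([ray(a,b,68,k)[:2] for a,b in q[:,0]],np.float32)))
E
```

```text
clock: 7.9
eef_pos: [565.8, -214.3, 99.9]
ee_rot: [3.14, -0.003, 1.622]
ft_force: [0.8, 5.1, 15.0]
width: 26.7
grip_force: 63.6
clock: 8.9
eef_pos: [543.0, -26.4, 254.8]
ee_rot: [-3.131, 0.002, 1.62]
ft_force: [1.2, 0.2, -4.0]
width: 26.8
grip_force: 62.1
clock: 9.7
eef_pos: [527.2, 179.0, 255.5]
ee_rot: [-3.135, 0.005, 1.621]
ft_force: [0.2, -0.8, -3.5]
width: 26.5
grip_force: 62.1
[527.20206028 179.02649051 255.52648042]
4736 288.94088733209026 ((528.1886596679688, 177.2344512939453), 14.287827491760254)
side ((564.4603271484375, -213.97488403320312), (106.67692565917969, 140.5980682373047), 63.99021911621094)
hole ((564.7146606445312, -214.86837768554688), (34.64855194091797, 35.41413497924805), 137.17984008789062)
scene ((561.7351684570312, -216.43212890625), (102.97836303710938, 142.4779052734375), 64.58673858642578)
hole ((564.58544921875, -213.94369506835938), (33.820865631103516, 38.23361587524414), 5.143362045288086)
```

```bash
python3 -m inch '[[[0.0029,0.0022,0.02],[0,0,0],0],[[0.0029,0.0022,0.05],[0,0,0],0],[[0.0029,0.0022,0.08],[0,0,0],0],[[0.0029,0.0022,0.1],[0,0,0],0],[[0.0029,0.0022,0.112],[0,0,0],0],[[0.0029,0.0022,0.12],[0,0,0],0],[[0.0029,0.0022,0.125],[0,0,0],0],[[0.0029,0.0022,0.128],[0,0,0],0],[[0.0029,0.0022,0.128],[0,0,0],0]]'
```

```text
clock: 10.75
eef_pos: [531.5, 183.9, 130.5]
ee_rot: [-3.141, 0.0, 1.621]
ft_force: [-1.2, -1.1, -4.4]
width: 26.6
grip_force: 61.9
```

```bash
python3 -m inch '[[[-0.0014,-0.0011,0],[0,0,0],0],[[-0.0014,-0.0011,0.003],[0,0,0],0],[[-0.0014,-0.0011,0.006],[0,0,0],0],[[-0.0014,-0.0011,0.009],[0,0,0],0],[[-0.0014,-0.0011,0.012],[0,0,0],0],[[-0.0014,-0.0011,0.012],[0,0,0],0]]'
```

```text
clock: 11.35
eef_pos: [530.4, 183.0, 117.6]
ee_rot: [-3.141, 0.0, 1.622]
ft_force: [0.6, 1.1, -4.0]
width: 26.4
grip_force: 61.9
```

```bash
python3 -m inch '[[[0,0,0.003],[0,0,0],0],[[0,0,0.006],[0,0,0],0],[[0,0,0.009],[0,0,0],0],[[0,0,0.009],[0,0,0],0],[[0,0,0.009],[0,0,0],0]]'
```

```text
clock: 11.85
eef_pos: [530.8, 183.0, 110.1]
ee_rot: [-3.142, -0.001, 1.621]
ft_force: [-3.2, -1.3, 4.0]
width: 26.9
grip_force: 62.4
```

```bash
python3 -m inch '[[[0,0,0],[0,0,0],0.6],[[0,0,0],[0,0,0],0.6],[[0,0,0],[0,0,0],0.6],[[0,0,0],[0,0,0],0.6],[[0,0,-0.01],[0,0,0],0.6],[[0,0,-0.03],[0,0,0],0.6],[[0,0,-0.06],[0,0,0],0.6],[[0,0,-0.09],[0,0,0],0.6],[[0,0,-0.12],[0,0,0],0.6],[[0,0,-0.13],[0,0,0],0.6]]' && python3 -m inch '[[[0,0,0],[0,0,0],0.6],[[0,0,0],[0,0,0],0.6]]'
python3 - <<'E'
from h import *
o=ctrl.observe();print(o["eef_pos"])
im,d,k=grab("wrist"); P=cloud(d,k); cv2.imwrite("pics/w4.png",im)
H,S,V=cv2.split(cv2.cvtColor(im,cv2.COLOR_BGR2HSV));z=P[...,2]
for nm,m in(("red",((H<6)|(H>174))&(S>150)),("brass",(H>14)&(H<28)&(S>110))):
    m=m&(d>0)&(z>138)&(z<152); c=P[m]
    print(nm,len(c),cv2.minEnclosingCircle(c[:,:2].astype(np.float32)),c[:,2].mean())
E
```

```text
clock: 12.85
eef_pos: [533.1, 183.4, 243.8]
ee_rot: [3.135, -0.003, 1.621]
ft_force: [0.6, 0.4, -0.7]
width: 51.0
grip_force: 0.0
clock: 13.05
eef_pos: [529.9, 182.8, 238.4]
ee_rot: [-3.14, 0.0, 1.621]
ft_force: [0.3, -0.5, -0.7]
width: 50.9
grip_force: 0.0
[529.94958209 182.7626773  238.43201555]
red 1294 ((530.8519897460938, 180.81773376464844), 13.920945167541504) 142.59841664970628
brass 1056 ((533.595703125, 105.64633178710938), 13.968343734741211) 142.5237583955817
```

View pics/w4.png

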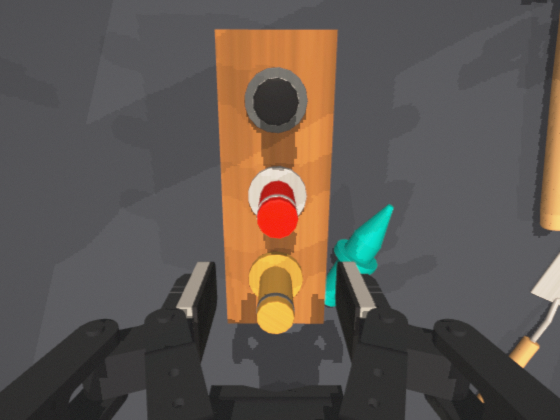

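The drift hangs home in the middle hole, cap at (278,218) and 142.6 mm high like its neighbours. The bolt cap with its dark band is at (276,315). I'll fetch the bolt.

```bash
python3 -m inch '[[[-0.04,0,0],[0,0,0],0.6],[[-0.07,-0.0004,0],[0,0,0],0.6],[[-0.0773,-0.0004,0.01],[0,0,0],0.6],[[-0.0773,-0.0004,0.03],[0,0,0],0.6],[[-0.0773,-0.0004,0.06],[0,0,0],0.6],[[-0.0773,-0.0004,0.09],[0,0,0],0.6],[[-0.0773,-0.0004,0.115],[0,0,0],0.6],[[-0.0773,-0.0004,0.127],[0,0,0],0.6],[[-0.0773,-0.0004,0.131],[0,0,0],0.6],[[-0.0773,-0.0004,0.131],[0,0,0],0.6]]' && python3 -m inch '[[[0,0,0],[0,0,0],0.6],[[0,0,0],[0,0,0],0],[[0,0,0],[0,0,0],0],[[0,0,0],[0,0,0],0],[[0,0,0],[0,0,0],0],[[0,0,0],[0,0,0],0],[[0,0,0],[0,0,0],0]]'
```

```text
clock: 14.1
eef_pos: [533.8, 105.9, 107.6]
ee_rot: [-3.14, 0.001, 1.622]
ft_force: [-0.4, 0.1, 0.6]
width: 51.1
grip_force: 0.0
clock: 14.8
eef_pos: [534.8, 106.0, 109.6]
ee_rot: [3.14, -0.001, 1.621]
ft_force: [-2.6, -0.3, 5.4]
width: 26.7
grip_force: 59.1
```

```bash
python3 -m inch '[[[0,0,-0.03],[0,0,0],0],[[0,0,-0.07],[0,0,0],0],[[0,0,-0.11],[0,0,0],0],[[0,0,-0.15],[0,0,0],0],[[-0.03,0,-0.15],[0,0,0],0],[[-0.07,0.001,-0.15],[0,0,0],0],[[-0.11,0.002,-0.15],[0,0,0],0],[[-0.15,0.003,-0.15],[0,0,0],0],[[-0.19,0.003,-0.15],[0,0,0],0],[[-0.22,0.004,-0.15],[0,0,0],0]]' && python3 -m inch '[[[-0.04,0.001,0],[0,0,0],0],[[-0.08,0.001,0],[0,0,0],0],[[-0.12,0.002,0],[0,0,0],0],[[-0.145,0.002,0],[0,0,0],0],[[-0.157,0.002,0],[0,0,0],0],[[-0.157,0.002,0],[0,0,0],0],[[-0.157,0.002,0],[0,0,0],0],[[-0.157,0.002,0],[0,0,0],0],[[-0.157,0.002,0],[0,0,0],0]]'
python3 - <<'E'
from h import *
o=ctrl.observe();print(o["eef_pos"],o["width"])
im,d,k=grab("wrist"); cv2.imwrite("pics/w5.png",im); P=cloud(d,k)
H,S,V=cv2.split(cv2.cvtColor(im,cv2.COLOR_BGR2HSV)); z=P[...,2]; ok=d>0
def R(nm,m): print(nm,m.sum(),cv2.minAreaRect(P[m][:,:2].astype(np.float32)))
R("bed",ok&(H>50)&(H<85)&(S>90)&(abs(z-60)<6)&(abs(P[...,1]+215)<130)&(abs(P[...,0]-565)<140))
w=ok&(S<50)&(V>150)&(abs(z-68)<5)
l,c,s,_=cv2.connectedComponentsWithStats(w.astype(np.uint8)); i=1+s[1:,4].argmax(); R("plate",c==i)
cs,hi=cv2.findContours((c==i).astype(np.uint8),cv2.RETR_CCOMP,cv2.CHAIN_APPROX_NONE)
for q,g in zip(cs,hi[0]):
    if g[3]>=0 and cv2.contourArea(q)>200:
        print("hole",cv2.fitEllipse(np.array([ray(a,b,68,k)[:2] for a,b in q[:,0]],np.float32)))
m=(H>14)&(H<28)&(S>110)&ok&(z>270)
zt=np.percentile(P[m][:,2],95);Q=P[m&(z>zt-2.5)];print(len(Q),zt,cv2.minEnclosingCircle(Q[:,:2].astype(np.float32)))
E
```

```text
clock: 15.8
eef_pos: [547.7, -117.3, 257.4]
ee_rot: [-3.14, 0.001, 1.618]
ft_force: [-0.6, 0.5, -4.3]
width: 27.0
grip_force: 60.4
clock: 16.7
eef_pos: [559.9, -267.9, 258.0]
ee_rot: [-3.142, -0.002, 1.625]
ft_force: [-0.1, -0.3, -4.2]
width: 26.9
grip_force: 60.3
[ 559.89055273 -267.94207845  258.02196121] 26.93366193352097
bed 9143 ((565.2575073242188, -215.38821411132812), (129.1365509033203, 220.35076904296875), 64.07312774658203)
plate 17796 ((564.4629516601562, -215.1171875), (104.22289276123047, 140.0238494873047), 63.83877944946289)
hole ((564.5806884765625, -214.58673095703125), (34.1268196105957, 34.41065216064453), 174.05923461914062)
4817 291.7794865729185 ((560.1347045898438, -268.26483154296875), 14.206968307495117)
```

View pics/w5.png

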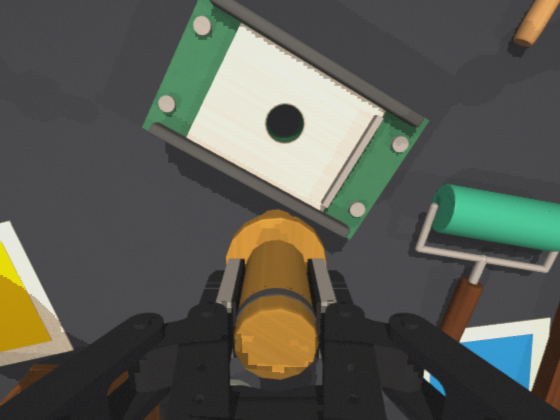

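Holes are now in line: the plate hole at (285,123) shows only dark bore. The bolt is held upright in the fingers. I'll line it up and lower it to just above the plate.

```bash
python3 -m inch '[[[0.03,0.004,0],[0,0,0],0],[[0.05,0.007,0.01],[0,0,0],0],[[0.053,0.0075,0.03],[0,0,0],0],[[0.053,0.0075,0.06],[0,0,0],0],[[0.053,0.0075,0.085],[0,0,0],0],[[0.053,0.0075,0.1],[0,0,0],0],[[0.053,0.0075,0.108],[0,0,0],0],[[0.053,0.0075,0.108],[0,0,0],0],[[0.053,0.0075,0.108],[0,0,0],0]]'
```

```text
clock: 17.65
eef_pos: [565.0, -217.7, 151.4]
ee_rot: [3.14, 0.001, 1.621]
ft_force: [-0.3, -1.0, -3.3]
width: 27.0
grip_force: 60.2
```

```bash
python3 -m inch '[[[0,0,0],[0,0,0],0],[[0,0,0],[0,0,0],0]]'
python3 - <<'E'
from h import *
print(ctrl.observe()["eef_pos"])
im,d,k=grab("wrist"); P=cloud(d,k);print(ctrl.observe()["eef_pos"])
H,S,V=cv2.split(cv2.cvtColor(im,cv2.COLOR_BGR2HSV)); z=P[...,2]
m=(H>14)&(H<28)&(S>110)&(d>0)&(z>165)
zt=np.percentile(P[m][:,2],95);Q=P[m&(z>zt-2.5)];print(len(Q),zt,cv2.minEnclosingCircle(Q[:,:2].astype(np.float32)))
E
```

```text
clock: 17.85
eef_pos: [564.9, -217.6, 151.6]
ee_rot: [3.139, 0.001, 1.621]
ft_force: [-0.2, -0.7, -3.3]
width: 26.8
grip_force: 60.2
[ 564.90838804 -217.64674859  151.60446168]
[ 564.68631102 -217.5937522   151.35410148]
4820 185.35835069637034 ((565.1334838867188, -217.9501953125), 14.078720092773438)
```

```bash
python3 -m inch '[[[0.0027,0,0],[0,0,0],0],[[0.0027,0,0],[0,0,0],0],[[0.0027,0,0.004],[0,0,0],0],[[0.0027,0,0.008],[0,0,0],0],[[0.0027,0,0.012],[0,0,0],0],[[0.0027,0,0.015],[0,0,0],0],[[0.0027,0,0.015],[0,0,0],0]]'
```

```text
clock: 18.6
eef_pos: [563.3, -214.3, 134.4]
ee_rot: [-3.14, -0.0, 1.621]
ft_force: [-0.2, 0.3, -4.3]
width: 27.0
grip_force: 60.2
```

```bash
python3 -m inch '[[[0,0.001,0.003],[0,0,0],0],[[0,0.001,0.007],[0,0,0],0],[[0,0.001,0.011],[0,0,0],0],[[0,0.001,0.015],[0,0,0],0],[[0,0.001,0.019],[0,0,0],0],[[0,0.001,0.023],[0,0,0],0],[[0,0.001,0.027],[0,0,0],0],[[0,0.001,0.03],[0,0,0],0],[[0,0.001,0.03],[0,0,0],0]]'
```

```text
clock: 19.5
eef_pos: [564.4, -214.2, 104.6]
ee_rot: [-3.14, -0.0, 1.621]
ft_force: [0.5, 0.1, -4.6]
width: 26.8
grip_force: 60.2
```

```bash
python3 -m inch '[[[0,0,0.002],[0,0,0],0],[[0,0,0.004],[0,0,0],0],[[0,0,0.006],[0,0,0],0],[[0,0,0.006],[0,0,0],0]]'
```

```text
clock: 19.9
eef_pos: [565.1, -214.6, 99.7]
ee_rot: [3.141, -0.0, 1.621]
ft_force: [-1.0, 0.4, -1.8]
width: 26.9
grip_force: 60.5
```

Contact has started at the home height (grip point about 103.5). I'll seat it a little further, release and retreat.

```bash
python3 -m inch '[[[0,0,0.001],[0,0,0],0],[[0,0,0.001],[0,0,0],0],[[0,0,0.0005],[0,0,0],0.6],[[0,0,0.0005],[0,0,0],0.6],[[0,0,0.0005],[0,0,0],0.6],[[0,0,0],[0,0,0],0.6],[[0,0,-0.02],[0,0,0],0.6],[[0,0,-0.05],[0,0,0],0.6],[[0,0,-0.09],[0,0,0],0.6],[[0,0,-0.12],[0,0,0],0.6]]' && python3 -m inch '[[[-0.04,0,0],[0,0,0],0.6],[[-0.05,0,0],[0,0,0],0.6],[[-0.05,0,0],[0,0,0],0.6],[[-0.05,0,0],[0,0,0],0.6]]'
python3 - <<'E'
from h import *
im,d,k=grab("wrist"); P=cloud(d,k); cv2.imwrite("pics/w6.png",im)
H,S,V=cv2.split(cv2.cvtColor(im,cv2.COLOR_BGR2HSV)); z=P[...,2]; ok=d>0
m=(H>14)&(H<28)&(S>110)&ok&(abs(P[...,1]+215)<40)&(abs(P[...,0]-565)<40)
zt=np.percentile(P[m][:,2],97);Q=P[m&(z>zt-4)];print(len(Q),zt,cv2.minEnclosingCircle(Q[:,:2].astype(np.float32)))
w=ok&(S<50)&(V>150)&(abs(z-68)<5);l,c,s,_=cv2.connectedComponentsWithStats(w.astype(np.uint8)); i=1+s[1:,4].argmax(); print(cv2.minAreaRect(P[c==i][:,:2].astype(np.float32)))
im,d,k=grab("scene"); P=cloud(d,k);H,S,V=cv2.split(cv2.cvtColor(im,cv2.COLOR_BGR2HSV))
m=((H<6)|(H>174))&(S>150)&(d>0)&(P[...,2]>135)&(P[...,2]<155);print("red",P[m].mean(0))
E
```

```text
clock: 20.9
eef_pos: [565.3, -215.0, 221.4]
ee_rot: [3.14, 0.001, 1.621]
ft_force: [-0.1, -0.5, 0.2]
width: 51.1
grip_force: 0.0
clock: 21.3
eef_pos: [566.9, -263.6, 218.3]
ee_rot: [-3.14, -0.002, 1.621]
ft_force: [-0.1, 0.1, -0.3]
width: 51.3
grip_force: 0.0
1661 133.8321576047553 ((565.1109008789062, -215.4751739501953), 13.929092407226562)
((564.3598022460938, -215.075927734375), (104.1454086303711, 140.2244873046875), 63.80523681640625)
red [532.95698934 182.33104503 144.83278705]
```

View pics/w6.png

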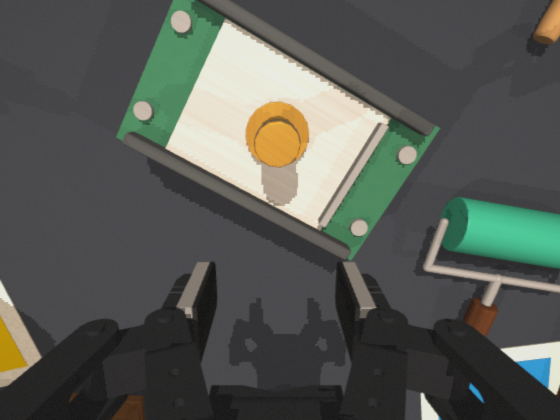

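The bolt stands upright with its cap at (277,145), collar on the plate. Cap height is 133.8 mm against 134 expected, and it sits within 1 mm of the bed centre. Handing in.

```bash
python3 -c "
from bench import ctrl
print(ctrl.job_done())"
```

```text
the job is handed in; nothing more can be done
None
```

I handed the job in at about 21 s: the drift went home and lined the holes up, it hangs back in the rack's middle hole, and the bolt is fully home in the aligned holes; the hand-in returned no verdict.

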